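# Retrieve a lens collar from under the bench riser

### The arm

A 7-joint arm with a two-finger parallel gripper is mounted at the origin on the work surface. World frame = base frame: x ahead of the robot, y to its left, z up, the work surface at z = 0. Lengths are in m, angles in rad, forces in N, time in s.
With the tool pointing down it reaches from about 0.4 to 0.875 m from the base axis. Payload 19.3 kg.
Tool frame: the origin (TCP) lies on the centre line of the jaws, within the pads' length; the fingertips stand 8 mm ahead of it and the grasp point (between the pads) lies 11 mm behind it; z points along the fingers, y is the line along which they close (so a half turn about z gives the same grasp; the last joint's range is limited). The gripper opens to 85 mm and grips with 20 to 120 N. Pads are 22 mm wide; open, the fingers measure 114 mm over their backs; the gripper's body (76 mm by 85 mm) begins 54 mm behind the grasp point. The pads swing forward as they close: fully open they stand 13 mm farther back than shut.
Start: joints at [-1.4, 0.521, -0.036, 1.599, 0.021, 1.021, -0.113], TCP at [0.149, 0.607, 0.239] pointing down, gripper open.
Joint ranges: [-2.91, 2.91], [-0.3, 2.13], [-1.5, 1.42], [0.17, 2.43], [-1.26, 4.41], [0.16, 1.93], [-2.52, 2.52]. Speed limits (rad/s): [1.89, 1.89, 2.39, 2.39, 3.01, 3.01, 3.01].

### API

Orientations are given as [roll, pitch, yaw] about the fixed x, y, z axes, in that order (R = Rz(yaw) Ry(pitch) Rx(roll)).
In Python, from workcell import status, grab_frame, camera_params, bot, search_frame, silhouettes gives the robot as it stands.
- The arm moves only by the shell command python3 -m creep 'ROWS' [FORCE]. ROWS is JSON, a list of rows, each a list of 5 numbers: the shift along the tool's x, y, z in units of 60 mm (1.0 is 60 mm), then the turn about the tool's z in units of 8 degrees (1.0 is 8 degrees), then the opening, from 0 (shut) to 1 (fully open). In form: [[x, y, z, twist, hand], ...]. A call has 1 to 5 rows; each row is the pose to reach, as a shift and turn from the pose commanded when the call began, along the tool's axes at that moment; what a row does not reach only later rows make up. A row lasts 1/8 s, in which the tool goes at most 62.5 mm and 10.7 degrees, less where a joint would pass 70% of its speed; a pose out of reach is approached as far as the arm can. A call with a gripper value outside its range is refused whole. The fingers move at their own pace and stop on an object; FORCE is the grip in N (left out, the last holds). Time passes only in rows, so rows that repeat a pose let the fingers close. It gives the time, the measured TCP pose, the force, the opening and the grip force at its end, in the units of the state.
- status.observe(): the state, without advancing time (a new reading comes with each control period).
- grab_frame(name): name is "side" or "top"; returns the picture (400x640x3 uint8, blue, green, red); there is no depth.
- camera_params(name): a dict with "K" (3x3 intrinsics, pixels), "rvec" (rotation vector, rad) and "tvec" (3), from world to camera coordinates, as OpenCV has them. Camera axes: x right, y down, z forward; pixel columns grow to the right and rows downward; lengths in m; the calibration is good to about 2 mm. A picture is of the moment at which its call begins. camera_params takes no time and is no camera call.
- bot.job_done(): hands the job in; it is judged then, once.
Trained networks look in the newest picture that a camera, given by its name, has taken for a name from the list of things; names that differ only in an ending like _2 or _b are one class to them, and where a whole thing is asked for, a point or a joint stands for the part that bears it (a point fixed in the world has none). Each returns a list of dicts, best first, with "p" (0 to 1); they miss things now and then, are a little off and sometimes report something else, mostly with a low value. They report only what shows in the picture. A call takes as long as a camera call. They do not tell look-alikes from the thing itself.
- search_frame(camera, name): "extent" ([left, top, right, bottom] as shares, 0 to 1, of the picture: columns of its width, rows of its height, round what is visible of it).
- silhouettes(camera, name): "mask" (400x640 bool, what is visible of it) and "extent" ([left, top, right, bottom] as shares, 0 to 1, of the picture: columns of its width, rows of its height, round what is visible of it).
The state is a dict: "clock": time; "qpos": joint angles; "qd": joint speeds; "joint_efforts": joint torques, N m; "position": TCP position; "tool_rot": TCP orientation; "force": force on the tool from outside, world axes, zero at the start; "moment": the same for the moment, N m; "grip_width": finger opening in m; "finger_force": force on a finger pad.
Only numpy, scipy, OpenCV 4.12 (cv2) and the standard library are available. Lean on these libraries where they do the work, as an engineer would, in place of code of your own. Each camera call takes 0.05 s, during which the arm holds its last target. There are 200 camera calls.

### The job

A knurled steel lens collar has ended up under the low clear riser, where a hand does not fit. Pick up the hook tool, reach in under the riser and drag the collar out into the open with it, then lay the hook back flat on the bench, all of it outside the riser. Pick up the collar and set it down gently, flat in the empty square grey tray (no dropping), and leave the other things on the bench and under the riser where they are.

Things in the scene. Friction and masses are not known exactly. Their poses are not given: they have to be found in the camera images.
- riser: Fixed clear acrylic riser on the left, 340 wide, 200 deep; top plate 75 to 85 mm above the bench (75 free below); stock on it near the back, to 135 mm high. Only the front is open. Origin: on the bench, middle of the open front edge. x runs along that edge (side panels' inner faces at x -160 and +160), y points inwards (back panel at y 192; negative y is open bench).
- collar_center (a point): Centre (half-way up, 10 mm above its underside) of the loose knurled steel collar: a solid short cylinder lying flat, 34 mm diameter, 20 mm high, about 70 g, dark disc on top; z is its axis. Starts under the riser, 50 to 95 mm in from the front edge. It slides on the bench when pulled.
- hook_grip (a point): Middle of the handle of the loose hook tool lying flat on the bench, 15 mm above its underside. Black plastic handle 100 long, 20 wide, 30 mm high. x runs along the handle towards the hook, z up. A steel bar 8 wide, 8 high goes on along +x at underside level and ends in a foot square to it: an L seen from above.
- hook_foot (a point): Middle of the inner (handle side) face of the hook tool's foot: 210 mm ahead of hook_grip along x, 23 mm to its +y, 6 mm above the underside; same axes. The foot is 8 mm thick (x 210 to 218 from hook_grip), 12 mm high, and reaches from y -4 to +50 mm. This face pulls the collar.
- tray: Fixed square open tray of grey plastic, on the robot's right, empty: 120 x 120 mm outside, 4 mm walls and bottom (inner 112 x 112 mm), 24 mm high. Origin: centre of its underside, on the bench; x and y along its sides.
- hook: The hook tool as a whole, about 140 g, centre of mass about 55 mm ahead of hook_grip; origin on its underside, 15 mm below hook_grip, same axes.
- collar: The collar as a whole; origin at the centre of its underside.
- cap: Bystander under the riser: loose black plastic lens cap, disc 38 mm diameter, 11 mm high.
- slidebox: Bystander under the riser: loose grey slide box 30 x 75 x 28 mm (long side along its y).
- marker: Bystander between the hook tool and the right-hand things: loose black marker 125 x 11 x 11 mm.
- objective: Bystander to the right: loose aluminium microscope objective standing upright, 32 mm diameter, 46 mm high.
- drive: Bystander at the far side: loose flat black drive 115 x 78 x 14 mm.
- glassplate: Bystander on the left behind the riser: loose glass plate 100 x 100 x 5 mm.
Things that resemble listed ones, but are neither listed nor needed, are in the scene too. What is meant by the tray is not red, and is the smaller of those in its own colour.

How it is judged:
On the way, in this order (a step that is already met when the one before it is completed fails the run):
1. the hook's foot is under the riser, behind the collar, which is still under the riser (y of collar_center in the frame of riser above 0.02 m and y of hook_foot in the frame of riser above 0.05 m and horizontal distance between hook_foot and collar_center below 0.045 m and y of collar_center in the frame of hook above 0 m and x of collar_center in the frame of hook below 0.21 m and height (world z) of hook_foot below 0.02 m), for 0.1 s.
2. the collar has been drawn out in front of the riser, on the bench, with the hook's foot at it and no finger on it (y of collar_center in the frame of riser below -0.025 m and horizontal distance between hook_foot and collar_center below 0.06 m and height (world z) of collar_center below 0.02 m and contact force between the fingers and collar below 0.1 N), for 0.1 s.
3. the hook has been let go, lying flat on the bench outside the riser, before the collar is in the tray (contact force between the fingers and hook below 0.1 N and linear speed of hook below 0.05 m/s and y of each of hook_grip, hook_foot in the frame of riser below -0.01 m and height (world z) of hook_grip below 0.025 m and height (world z) of hook_foot below 0.02 m and horizontal distance between collar_center and tray above 0.09 m), for 0.1 s.
At the end, for the whole second after the job is handed in: The collar lies flat (within 0.15 rad) on the floor of the grey tray, at rest; the hook lies flat on the bench at rest, its handle's middle and its foot at least 10 mm outside the riser's front edge (x of collar_center in the frame of tray between -0.045 and 0.045 m and y of collar_center in the frame of tray between -0.045 and 0.045 m and z of collar_center in the frame of tray below 0.02 m and (angle between collar_center's own z axis and vertical below 0.15 rad or angle between collar_center's own z axis and vertical above 2.99 rad) and linear speed of each of collar, hook below 0.02 m/s and y of each of hook_grip, hook_foot in the frame of riser below -0.01 m and height (world z) of hook_grip below 0.025 m and height (world z) of hook_foot below 0.02 m and angle between hook_grip's own z axis and vertical below 0.1 rad); the robot touches nothing.
It fails at once if a finger touches the collar while the collar is still under the riser (contact force between the fingers and collar above 0.5 N and y of collar_center in the frame of riser above 0 m).
It fails at once if the collar is dropped from more than about 25 mm or flung (faster than 0.7 m/s with no finger on it) (contact force between the fingers and collar below 0.1 N and linear speed of collar above 0.7 m/s).
It fails at once if a bystander is moved by more than 30 mm (distance of any of cap, slidebox, marker, objective, drive, glassplate from where it was at the start of the episode above 0.03 m).
It also fails if it takes over 69 s, if anything falls off the work surface, if the arm or the gripper's body presses on something with over 40 N, if the wrist force passes 120 N, or if a joint passes its speed limit or range.

## Working session

There is one attempt and no reset: what is moved stays moved. The work goes in short steps, Python scripts to look and compute and a shell command to move; the robot and the scene stay as the last step left them, time stands still between calls to the robot, and variables do not carry over. Pictures are saved under pics/ and viewed, at most 10 in all, crops included, and the job is handed in when it is done.

```bash
mkdir -p pics; cat > h.py <<'E'
import numpy as np, cv2
from workcell import status, grab_frame, camera_params, bot, search_frame, silhouettes
def proj(n,P):
    c=camera_params(n); return cv2.projectPoints(np.array(P,float).reshape(-1,3),np.array(c["rvec"],float),np.array(c["tvec"],float),np.array(c["K"],float),None)[0].reshape(-1,2)
def unproj(n,uv,z):
    c=camera_params(n); R=cv2.Rodrigues(np.array(c["rvec"],float))[0]; t=np.array(c["tvec"],float).reshape(3)
    C=-R.T@t; uv=np.array(uv,float).reshape(-1,2)
    d=(R.T@np.linalg.inv(np.array(c["K"],float))@np.c_[uv,np.ones(len(uv))].T).T
    return C+d*((z-C[2])/d[:,2])[:,None]
E
python3 - <<'E'
from h import *
s=status.observe(); print({k:np.round(s[k],3) for k in s})
for n in("side","top"):
    cv2.imwrite(f"pics/{n}0.png",grab_frame(n))
    c=camera_params(n);R=cv2.Rodrigues(np.array(c["rvec"],float))[0];print(n,"cam at",(-R.T@np.array(c["tvec"]).reshape(3)).round(3))
    for o in("riser","collar","hook","tray","cap","slidebox","marker","objective"):
        for d in silhouettes(n,o)[:4]:
            e=np.array(d["extent"])*[640,400,640,400]; m=d["mask"]; ys,xs=np.nonzero(m)
            print(n,o,round(d["p"],2),e.round(0),unproj(n,[xs.mean(),ys.mean()],0.01)[0].round(3)if len(xs) else"")
E
```

```text
{'clock': np.float64(0.0), 'qpos': array([-1.4  ,  0.522, -0.036,  1.6  ,  0.021,  1.021, -0.113]), 'qd': array([ 0.001, -0.   , -0.   ,  0.001,  0.   , -0.   , -0.001]), 'joint_efforts': array([-4.0000e-03, -9.2715e+01,  1.9780e+00, -3.6994e+01,  1.8000e-02,
        8.0000e-03, -0.0000e+00]), 'position': array([0.149, 0.607, 0.239]), 'tool_rot': array([-3.141,  0.   ,  2.901]), 'force': array([ 0.07 , -0.571,  0.029]), 'moment': array([-0.005, -0.012, -0.032]), 'finger_force': np.float64(0.0), 'grip_width': np.float64(0.085)}
side cam at [ 0.407 -1.147  0.852]
side riser 0.81 [260. 128. 364. 188.] [0.506 0.436 0.01 ]
side collar 0.45 [306. 167. 319. 176.] [0.498 0.289 0.01 ]
side hook 0.67 [295. 229. 387. 244.] [ 0.539 -0.097  0.01 ]
side tray 0.94 [198. 341. 263. 399.] [ 0.29 -0.53  0.01]
side tray 0.83 [278. 282. 333. 323.] [ 0.449 -0.34   0.01 ]
side tray 0.62 [171. 264. 251. 320.] [ 0.222 -0.296  0.01 ]
side marker 0.64 [276. 261. 323. 270.] [ 0.442 -0.216  0.01 ]
side marker 0.45 [295. 223. 387. 247.] [ 0.541 -0.094  0.01 ]
side objective 0.8 [371. 330. 390. 351.] [ 0.609 -0.469  0.01 ]
top cam at [0.272 0.022 1.756]
top riser 0.71 [199. 159. 269. 264.] [0.507 0.32  0.01 ]
top hook 0.9 [336. 156. 358. 237.] [ 0.544 -0.094  0.01 ]
top hook 0.72 [199. 159. 265. 266.] [0.507 0.32  0.01 ]
top tray 0.88 [405. 213. 440. 246.] [ 0.452 -0.336  0.01 ]
top tray 0.8 [458. 258. 496. 294.] [ 0.291 -0.528  0.01 ]
top tray 0.74 [387. 271. 435. 321.] [ 0.227 -0.295  0.01 ]
top slidebox 0.47 [406. 211. 440. 244.] [ 0.452 -0.336  0.01 ]
top marker 0.43 [383. 216. 388. 248.] [ 0.451 -0.208  0.01 ]
top objective 0.66 [457. 180. 469. 191.] [ 0.61  -0.478  0.01 ]
```

```bash
python3 - <<'E'
import cv2
a=cv2.imread("pics/top0.png");b=cv2.imread("pics/side0.png")
cv2.imwrite("pics/top1.png",cv2.resize(a[130:330,170:510],None,fx=2.35,fy=2.35,interpolation=2))
cv2.imwrite("pics/side1.png",cv2.resize(b[110:260,240:400],None,fx=4,fy=4,interpolation=2))
E
```

```text
(no output)
```

View pics/top1.png

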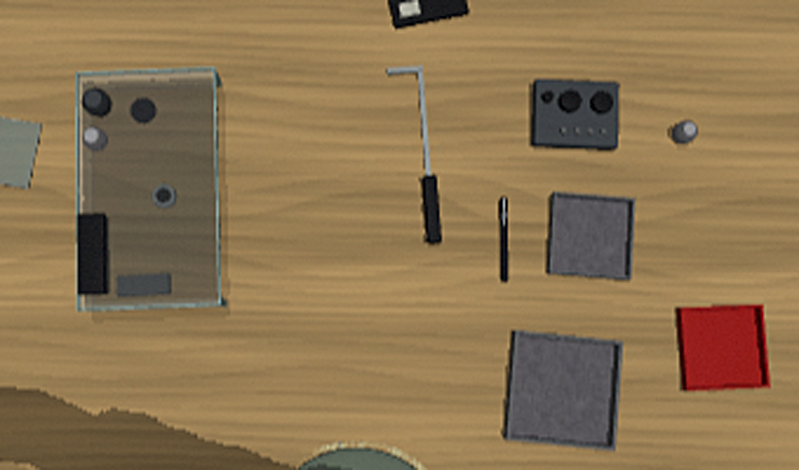

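View pics/side1.png

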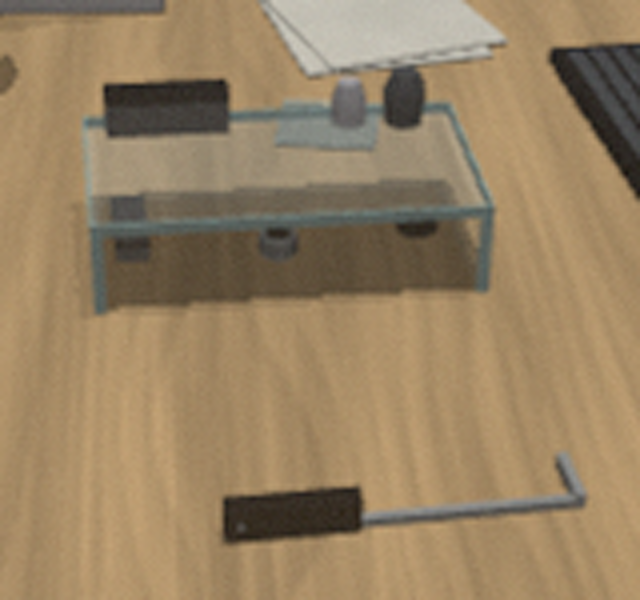

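View pics/side0.png

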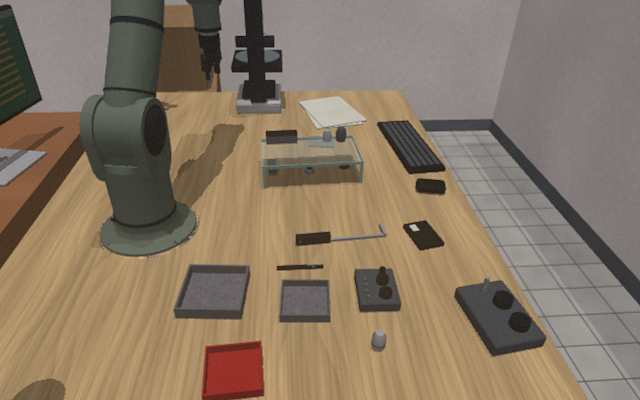

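The top view shows the riser with its open front on the right (crop x≈220), the collar at crop (164,195), the cap at (143,110) and the slidebox at (143,284). The hook handle is at (432,210), with its foot at the top pointing left. The smaller grey tray is at (591,236). The side view confirms the layout, with the riser front legs at full-image (265,187) and (361,182).

```bash
cat >> h.py <<'E'
from scipy.optimize import minimize
def box(x0,x1,y0,y1,z0,z1): return np.array([[x,y,z] for x in(x0,x1) for y in(y0,y1) for z in(z0,z1)],float)
HOOK=[box(-.05,.05,-.01,.01,0,.03),box(.05,.218,-.004,.004,0,.008),box(.21,.218,-.004,.05,0,.012)]
TRAY=[box(-.06,.06,-.06,.06,0,.024)]
S=4
def rend(n,parts,p):
    c,s=np.cos(p[2]),np.sin(p[2]); R=np.array([[c,-s,0],[s,c,0],[0,0,1]])
    m=np.zeros((400*S,640*S),np.uint8)
    for b in parts:
        q=proj(n,b@R.T+[p[0],p[1],0]); cv2.fillConvexPoly(m,cv2.convexHull(np.round((q+.5)*S).astype(np.int32)),255)
    return cv2.resize(m,(640,400),interpolation=cv2.INTER_AREA)/255.
def fit(masks,parts,p0):
    def f(p):
        t=0
        for n,m in masks:
            r=cv2.GaussianBlur(rend(n,parts,p),(0,0),1.); g=cv2.GaussianBlur(m.astype(float),(0,0),1.)
            t+=((r-g)**2).sum()/g.sum()
        return t
    p0=np.array(p0,float)
    sim=np.vstack([p0]+[p0+d for d in np.diag([.012,.012,.1])])
    r=minimize(f,p0,method="Nelder-Mead",options=dict(initial_simplex=sim,xatol=1e-4,fatol=1e-4)); return r.x,r.fun
E
python3 - <<'E'
from h import *
for n in("side","top"): grab_frame(n)
o=np.array([170,130]);T=lambda u,v:np.array([u,v])/2.35+o
H=[(n,silhouettes(n,"hook")[0]["mask"]) for n in("side","top")]
for k in(H,H[:1],H[1:]): print("hook",*fit(k,HOOK,[.45,-.1,0.03]))
tr=[(n,next(d["mask"] for d in silhouettes(n,"tray") if abs(unproj(n,np.argwhere(d["mask"]).mean(0)[::-1],.01)[0][1]+.338)<.03)) for n in("side","top")]
print("tray",*fit(tr,TRAY,[.45,-.338,0]))
print("riser top corners",unproj("top",[T(217,70),T(222,305),T(77,73),T(79,310)],.085).round(3).tolist())
print("front feet side",unproj("side",[[265,187.5],[361,182.5]],0).round(3).tolist())
print("collar top",unproj("top",[T(164,195)],.02).round(3),"side bottom/mid",unproj("side",[[312.5,176]],0).round(3),unproj("side",[[309.7,168]],.02).round(3))
print("cap top",unproj("top",[T(143,110)],.011).round(3),"slidebox corners",unproj("top",[T(116,276),T(170,274),T(171,293),T(118,296)],.028).round(3).tolist())
print("marker",unproj("top",[T(503,198),T(504,281)],.011).round(3).tolist())
E
```

```text
hook [ 0.48564616 -0.10019186  0.08746687] 0.08068055598396588
hook [ 0.48382087 -0.10197354  0.09065754] 0.025947584309877945
hook [ 0.48705998 -0.09933474  0.08382719] 0.0360389120316096Traceback (most recent call last):
  File "<stdin>", line 6, in <module>
StopIteration
```

```bash
python3 - <<'E'
from h import *
o=np.array([170,130]);T=lambda u,v:np.array([u,v])/2.35+o
for n in("side","top"):
    for d in silhouettes(n,"tray"):
        c=unproj(n,np.argwhere(d["mask"]).mean(0)[::-1],.01)[0]
        if abs(c[1]+.338)<.03: print("tray",n,*fit([(n,d["mask"])],TRAY,[.45,-.338,0]))
print("riser top corners",unproj("top",[T(217,70),T(222,305),T(77,73),T(79,310)],.085).round(3).tolist())
print("front feet side",unproj("side",[[265,187.5],[361,182.5]],0).round(3).tolist())
print("collar top",unproj("top",[T(164,195)],.02).round(3),"side bottom/mid",unproj("side",[[312.5,176]],0).round(3),unproj("side",[[309.7,168]],.02).round(3))
print("cap top",unproj("top",[T(143,110)],.011).round(3),"slidebox corners",unproj("top",[T(116,276),T(170,274),T(171,293),T(118,296)],.028).round(3).tolist())
print("marker",unproj("top",[T(503,198),T(504,281)],.011).round(3).tolist())
E
```

```text
tray top [ 0.45320731 -0.33355342 -0.07525949] 0.024245030977666785
riser top corners [[0.67, 0.213, 0.085], [0.334, 0.195, 0.085], [0.662, 0.414, 0.085], [0.324, 0.394, 0.085]]
front feet side [[0.34, 0.202, 0.0], [0.673, 0.218, 0.0]]
collar top [[0.496 0.292 0.02 ]] side bottom/mid [[0.507 0.27  0.   ]] [[0.498 0.292 0.02 ]]
cap top [[0.625 0.33  0.011]] slidebox corners [[0.375, 0.356, 0.028], [0.38, 0.278, 0.028], [0.352, 0.275, 0.028], [0.346, 0.351, 0.028]]
marker [[0.502, -0.208, 0.011], [0.379, -0.21, 0.011]]
```

Measurements agree to within 3 mm. Riser: origin about (0.503, 0.206), yaw 0.053. Collar: (0.497, 0.292), so 86 mm in. I'll move above the hook handle next.

```bash
cat >> h.py <<'E'
from scipy.spatial.transform import Rotation as Ro
def go(*targets):
    s=status.observe(); p=np.array(s["position"]); R=Ro.from_euler("xyz",s["tool_rot"]).as_matrix(); yaw=s["tool_rot"][2]
    print("t",round(float(s["clock"]),2),"pos",p.round(4),"rot",np.round(s["tool_rot"],4),"F",np.round(s["force"],1),"w",round(float(s["grip_width"]),4),"ff",round(float(s["finger_force"]),1))
    for t in targets:
        d=R.T@(np.array(t[:3])-p)/.06; tw=-np.degrees((t[3]-yaw+np.pi)%(2*np.pi)-np.pi)/8 if len(t)>3 else 0
        print(t,"->",d.round(3),round(tw,3))
E
python3 - <<'E'
from h import *
go((.40,.30,.239,1.6),(.501,-.099,.15,.087))
E
```

```text
t 1.25 pos [0.1491 0.607  0.2393] rot [-3.1416 -0.      2.9008] F [ 0.2  0.5 -0.2] w 0.0851 ff 0.0
(0.4, 0.3, 0.239, 1.6) -> [-5.282e+00 -3.971e+00  5.000e-03] 9.316
(0.501, -0.099, 0.15, 0.087) -> [ -8.503 -10.027   1.488] 20.152
```

```bash
python3 -m creep '[[-0.66,-0.5,0,0,1],[-1.32,-1,0,0,1],[-1.98,-1.5,0,0,1],[-2.64,-2,0,0,1],[-3.3,-2.5,0,0,1]]' 60
python3 -m creep '[[-0.66,-0.5,0,0,1],[-1.32,-1,0,0,1],[-2,-1.5,0,0,1],[-2.2,-2.3,0,0,1],[-2.4,-3.2,0,0,1]]'
python3 -m creep '[[-0.3,-0.9,0,0,1],[-0.7,-1.8,0,0,1],[-1.1,-2.6,0,0,1],[-1.5,-3.4,0,0,1],[-1.9,-4.0,0,0,1]]'
python3 -m creep '[[0,0,0,1.3,1],[0,0,0,2.6,1],[0,0,0,3.9,1],[0,0,0,5.2,1],[0,0,0,6.5,1]]'
python3 -m creep '[[0,0,0,1.3,1],[0,0,0,2.6,1],[0,0,0,3.9,1],[0,0,0,5.2,1],[0,0,0,6.5,1]]'
python3 -m creep '[[0,0,0,1.3,1],[0,0,0,2.6,1],[0,0,0,3.9,1],[0,0,0,5.2,1],[0,0,0,6.5,1]]'
python3 -c "
from h import *
go((.501,-.099,.10,.087),(.501,-.099,.013,.087))"
```

```text
clock: 1.88
position: [0.3065, 0.4128, 0.2395]
tool_rot: [3.141, 0.0, 2.901]
force: [1.5, -0.5, -0.5]
grip_width: 0.0855
finger_force: 0.0
clock: 2.5
position: [0.3997, 0.1918, 0.2392]
tool_rot: [3.141, 0.0, 2.901]
force: [0.5, -0.5, 0.3]
grip_width: 0.0858
finger_force: 0.0
clock: 3.12
position: [0.4532, -0.0692, 0.2396]
tool_rot: [3.141, 0.001, 2.9]
force: [0.4, 1.7, 0.8]
grip_width: 0.0851
finger_force: 0.0
clock: 3.75
position: [0.4531, -0.067, 0.2394]
tool_rot: [3.141, 0.0, 1.987]
force: [-0.6, 0.0, -0.9]
grip_width: 0.0855
finger_force: 0.0
clock: 4.38
position: [0.4531, -0.067, 0.2394]
tool_rot: [3.141, -0.0, 1.08]
force: [-0.1, -0.1, 0.4]
grip_width: 0.0858
finger_force: 0.0
clock: 5.0
position: [0.4532, -0.0669, 0.2394]
tool_rot: [-3.141, -0.0, 0.172]
force: [-0.1, -0.3, 0.8]
grip_width: 0.0853
finger_force: 0.0
t 5.0 pos [ 0.4532 -0.0669  0.2394] rot [-3.1415e+00 -4.0000e-04  1.7220e-01] F [-0.1 -0.3  0.8] w 0.0853 ff 0.0
(0.501, -0.099, 0.1, 0.087) -> [0.693 0.663 2.324] 0.61
(0.501, -0.099, 0.013, 0.087) -> [0.693 0.664 3.774] 0.61
```

```bash
python3 -m creep '[[0.35,0.33,0.8,0.3,1],[0.69,0.66,1.6,0.61,1],[0.69,0.66,2.4,0.61,1],[0.69,0.66,3.1,0.61,1],[0.69,0.66,3.4,0.61,1]]'
python3 -m creep '[[0,0,0.2,0,1],[0,0,0.37,0,1],[0,0,0.37,0,0.4],[0,0,0.37,0,0],[0,0,0.37,0,0]]' 60
python3 -m creep '[[0,0,0,0,0],[0,0,0,0,0],[0,0,0,0,0]]'
python3 -c "
from h import *
go()"
```

```text
clock: 5.62
position: [0.5001, -0.0987, 0.0336]
tool_rot: [-3.141, 0.002, 0.093]
force: [-0.1, -0.6, -0.2]
grip_width: 0.0855
finger_force: 0.0
clock: 6.25
position: [0.5012, -0.0986, 0.0136]
tool_rot: [3.141, -0.001, 0.093]
force: [0.4, 0.3, 0.7]
grip_width: 0.032
finger_force: 0.0
clock: 6.62
position: [0.5011, -0.0987, 0.0137]
tool_rot: [-3.141, -0.001, 0.093]
force: [-2.5, 0.7, 11.4]
grip_width: 0.019
finger_force: 59.6
t 6.62 pos [ 0.5011 -0.0987  0.0137] rot [-3.1415e+00 -8.0000e-04  9.2600e-02] F [-2.5  0.7 11.4] w 0.019 ff 59.6
```

```bash
python3 -m creep '[[0,0,-0.3,0,0],[0,0,-0.7,0,0],[0,0,-1,0,0],[0,0,-1,-1.2,0],[0,0,-1,-2.4,0]]'
python3 -m creep '[[0,0,0,-1.2,0],[0,0,0,-2.4,0],[0,0,0,-3.6,0],[0,0,0,-4.8,0],[0,0,0,-6.0,0]]'
python3 -m creep '[[0,0,0,-1.2,0],[0,0,0,-2.4,0],[0,0,0,-2.58,0],[0,0,0,-2.58,0]]'
python3 - <<'E'
from h import *
ux=np.array([.99857,.0534]);uy=np.array([-.0534,.99857])
def W(x,y,z): q=np.array([.503,.206])+x*ux+(y+.015)*uy; return (q[0],q[1],z,1.6242)
go(W(.078,-.24,.074))
for n in("side","top"):
    cv2.imwrite(f"pics/{n}2.png",grab_frame(n))
    for d in silhouettes(n,"hook")[:2]: print(n,d["p"],(np.array(d["extent"])*[640,400,640,400]).round())
a=cv2.imread("pics/side2.png");cv2.imwrite("pics/side2c.png",cv2.resize(a[110:270,230:430],None,fx=3.5,fy=3.5,interpolation=2))
E
```

```text
clock: 7.25
position: [0.5011, -0.0985, 0.074]
tool_rot: [3.141, -0.001, 0.434]
force: [-0.5, 0.5, -1.5]
grip_width: 0.0186
finger_force: 58.8
clock: 7.88
position: [0.5009, -0.0988, 0.0738]
tool_rot: [3.141, 0.0, 1.271]
force: [0.1, 0.4, -2.0]
grip_width: 0.0191
finger_force: 58.8
clock: 8.38
position: [0.5009, -0.0988, 0.0734]
tool_rot: [3.141, 0.0, 1.623]
force: [-0.0, -0.1, -2.0]
grip_width: 0.019
finger_force: 58.8
t 8.38 pos [ 0.5009 -0.0988  0.0734] rot [3.1414e+00 3.0000e-04 1.6227e+00] F [-0.  -0.1 -2. ] w 0.019 ff 58.8
(np.float64(0.5929034599999999), np.float64(-0.014513049999999972), 0.074, 1.6242) -> [ 1.324  1.605 -0.01 ] -0.011
side 0.59 [297. 185. 329. 240.]
side 0.48 [262. 127. 365. 188.]
```

View pics/side2c.png

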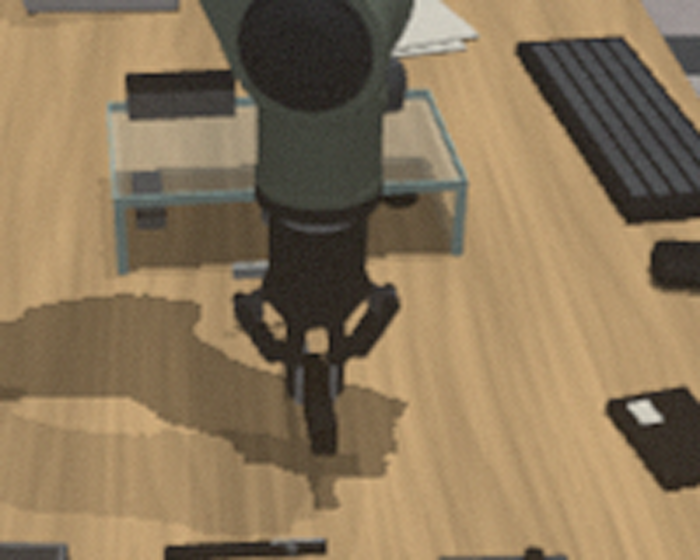

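The side view shows the hook held level. The handle is in the jaws at crop (320,400), and the foot tip is at crop (233,270), pointing left in front of the riser. Next I'll move to the pre-entry pose and lower.

```bash
python3 -m creep '[[0.3,0.6,0,0,0],[0.7,1.2,0.3,0,0],[1.1,1.6,0.6,0,0],[1.32,1.6,0.9,0,0],[1.32,1.6,0.94,0,0]]'
python3 -m creep '[[0,0,0,0,0]]'
python3 - <<'E'
from h import *
ux=np.array([.99857,.0534]);uy=np.array([-.0534,.99857])
def W(x,y,z): q=np.array([.503,.206])+x*ux+(y+.015)*uy; return (q[0],q[1],z,1.6242)
go(W(.078,-.24,.0165),W(.078,-.097,.0165))
y=1.6227;R=Ro.from_euler("z",y).as_matrix()
print("exp tip prev",proj("side",R@[.218-.015,.05,.06]+[.5009,-.0988,0]))
p=status.observe()["position"]; 
for n in("side","top"):
    cv2.imwrite(f"pics/{n}3.png",grab_frame(n))
    print(n,"foot corners",proj(n,[R@[a-.015,b,.015]+[p[0],p[1],0] for a,b in((.218,-.004),(.218,.05),(.21,.05),(.06,0))]).round(1).tolist())
a=cv2.imread("pics/side3.png")[120:240,250:410];b=cv2.imread("pics/top3.png")[140:290,190:350]
f=lambda i:cv2.resize(i,(480,int(480*i.shape[0]/i.shape[1])),interpolation=2)
a,b=f(a)[:,80:],f(b)[:,80:]
h=max(len(a),len(b));pad=lambda i:cv2.copyMakeBorder(i,0,h-len(i),0,0,0)
cv2.imwrite("pics/c3.png",np.hstack([pad(a),pad(b)]))
E
```

```text
clock: 9.2
position: [0.5909, -0.0136, 0.0154]
tool_rot: [-3.139, -0.0, 1.627]
force: [0.2, -0.5, -0.6]
grip_width: 0.0191
finger_force: 58.9
clock: 9.32
position: [0.5919, -0.0155, 0.0171]
tool_rot: [-3.141, 0.001, 1.625]
force: [-0.4, -0.9, -0.2]
grip_width: 0.0191
finger_force: 58.9
t 9.32 pos [ 0.5919 -0.0155  0.0171] rot [-3.1413e+00  7.0000e-04  1.6247e+00] F [-0.4 -0.9 -0.2] w 0.0191 ff 58.9
(np.float64(0.5929034599999999), np.float64(-0.014513049999999972), 0.0165, 1.6242) -> [0.016 0.018 0.009] 0.003
(np.float64(0.58526726), np.float64(0.12828246), 0.0165, 1.6242) -> [2.399 0.019 0.008] 0.003
exp tip prev [[295.24003637 187.62791117]]
side foot corners [[337.2, 184.2], [321.5, 185.0], [321.8, 186.3], [344.0, 210.9]]
top foot corners [[271.0, 188.4], [271.3, 203.6], [273.6, 203.6], [316.3, 188.0]]
```

View pics/c3.png

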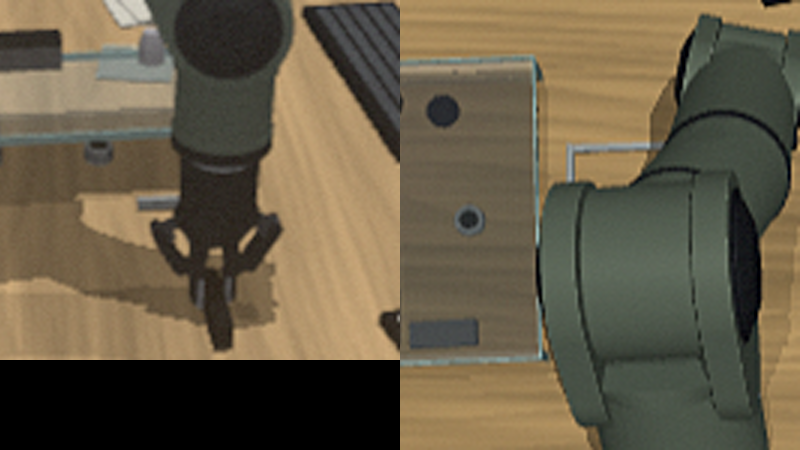

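The foot is short of the nominal pose by about 7 mm: its outer corner is at top px (273,189) and I expected 271. The collar is unchanged at (239.7,213). I'll insert slightly deeper to make up for it.

```bash
python3 -m creep '[[0.4,0,0,0,0],[0.8,0,0,0,0],[1.2,0.02,0,0,0],[1.6,0.02,0,0,0],[2.0,0.02,0,0,0]]'
python3 -m creep '[[0.3,0,0,0,0],[0.55,0,0,0,0],[0.55,0,0,0,0]]'
python3 - <<'E'
from h import *
ux=np.array([.99857,.0534]);uy=np.array([-.0534,.99857])
go()
s=status.observe();p=s["position"];R=Ro.from_euler("z",s["tool_rot"][2]).as_matrix()
for n in("side","top"):
    cv2.imwrite(f"pics/{n}4.png",grab_frame(n))
    print(n,"foot corners",proj(n,[R@[a-.022,b,.015]+[p[0],p[1],0] for a,b in((.218,-.004),(.218,.05),(.21,.05),(.06,0))]).round(1).tolist())
a=cv2.imread("pics/side4.png")[120:240,270:390];b=cv2.imread("pics/top4.png")[150:270,190:310]
cv2.imwrite("pics/c4.png",np.hstack([cv2.resize(i,(400,400),interpolation=2) for i in(a,b)]))
E
```

```text
clock: 10.05
position: [0.5872, 0.1057, 0.0175]
tool_rot: [3.141, -0.0, 1.625]
force: [0.4, -0.3, -1.5]
grip_width: 0.019
finger_force: 58.9
clock: 10.42
position: [0.585, 0.1394, 0.0168]
tool_rot: [3.141, -0.0, 1.627]
force: [-0.0, -0.2, -1.1]
grip_width: 0.0189
finger_force: 58.9
t 10.43 pos [0.585  0.1394 0.0168] rot [ 3.1414e+00 -2.0000e-04  1.6273e+00] F [-0.  -0.2 -1.1] w 0.0189 ff 58.9
side foot corners [[330.8, 162.8], [316.2, 163.5], [316.5, 164.6], [336.8, 185.8]]
top foot corners [[228.5, 189.7], [228.7, 205.0], [231.0, 204.9], [273.8, 189.1]]
```

View pics/c4.png

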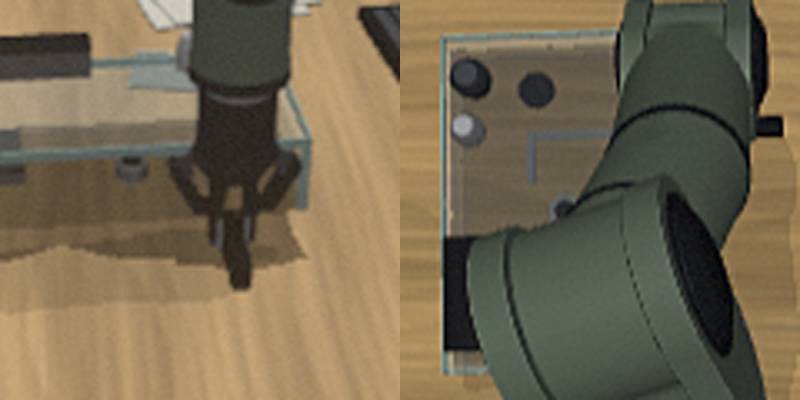

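From the top, the foot (crop 532, rows 132–183) is about 10 mm deeper than the collar's back edge (547), and its tip is clear of the collar. I'll shift sideways behind it.

```bash
python3 -m creep '[[0,-0.25,0,0,0],[0,-0.5,0,0,0],[0,-0.75,0,0,0],[0,-0.85,0,0,0],[0,-0.85,0,0,0]]'
python3 - <<'E'
from h import *
go()
for n in("side","top"): cv2.imwrite(f"pics/{n}5.png",grab_frame(n))
for d in silhouettes("side","collar")[:2]: print(d["p"],(np.array(d["extent"])*[640,400,640,400]).round())
a=cv2.imread("pics/side5.png")[120:240,270:390];b=cv2.imread("pics/top5.png")[150:270,190:310]
cv2.imwrite("pics/c5.png",np.hstack([cv2.resize(i,(400,400),interpolation=2) for i in(a,b)]))
E
```

```text
clock: 11.15
position: [0.5344, 0.1353, 0.0168]
tool_rot: [3.141, 0.0, 1.625]
force: [0.1, -0.1, -0.5]
grip_width: 0.0188
finger_force: 58.9
t 11.15 pos [0.5344 0.1353 0.0168] rot [3.1414e+00 1.0000e-04 1.6254e+00] F [ 0.1 -0.1 -0.5] w 0.0188 ff 58.9
```

View pics/c5.png

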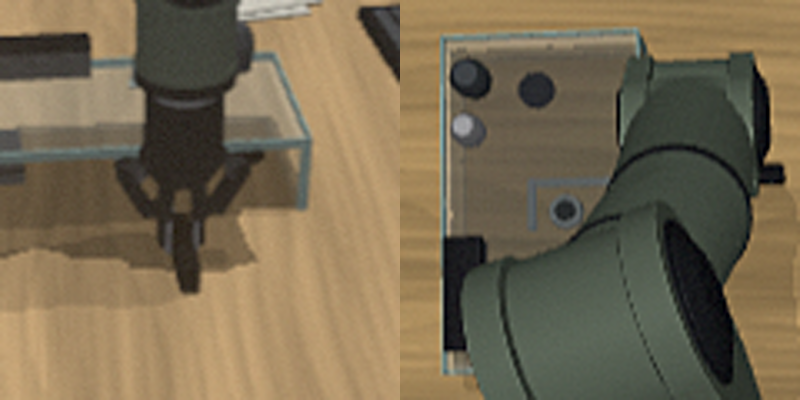

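The foot (crop 532, rows 180–230) now sits behind the collar at (566,210). I'll pull it out slowly.

```bash
python3 -m creep '[[-0.1,0,0.02,0,0],[-0.25,0,0.02,0,0],[-0.45,0,0.02,0,0],[-0.65,0,0.02,0,0],[-0.85,0,0.02,0,0]]'
python3 -m creep '[[-0.2,0,0,0,0],[-0.4,0,0,0,0],[-0.6,0,0,0,0],[-0.8,0,0,0,0],[-1.0,0,0,0,0]]'
python3 -m creep '[[-0.2,0,0,0,0],[-0.4,0,0,0,0],[-0.6,0,0,0,0],[-0.8,0,0,0,0],[-1.0,0,0,0,0]]'
python3 -m creep '[[-0.2,0,0,0,0],[-0.4,0,0,0,0],[-0.55,0,0,0,0],[-0.65,0,0,0,0],[-0.65,0,0,0,0]]'
python3 - <<'E'
from h import *
go()
for n in("side","top"): cv2.imwrite(f"pics/{n}6.png",grab_frame(n))
for n in("side","top"):
  for d in silhouettes(n,"collar")[:2]: print(n,d["p"],(np.array(d["extent"])*[640,400,640,400]).round())
a=cv2.imread("pics/side6.png")[130:270,260:400];b=cv2.imread("pics/top6.png")[150:290,200:340]
cv2.imwrite("pics/c6.png",np.hstack([cv2.resize(i,(400,400),interpolation=2) for i in(a,b)]))
E
```

```text
clock: 11.92
position: [0.5371, 0.0837, 0.0156]
tool_rot: [3.141, 0.0, 1.625]
force: [0.8, -0.3, -2.1]
grip_width: 0.0192
finger_force: 58.9
clock: 12.55
position: [0.5403, 0.0241, 0.0155]
tool_rot: [3.142, 0.0, 1.626]
force: [-0.2, 0.5, -1.0]
grip_width: 0.0192
finger_force: 58.9
clock: 13.18
position: [0.5436, -0.0358, 0.0155]
tool_rot: [-3.142, 0.0, 1.626]
force: [-0.5, -0.0, -0.6]
grip_width: 0.0191
finger_force: 58.9
clock: 13.8
position: [0.5457, -0.0743, 0.0155]
tool_rot: [-3.142, 0.0, 1.625]
force: [-0.3, -0.0, -1.0]
grip_width: 0.0187
finger_force: 58.9
t 13.8 pos [ 0.5457 -0.0743  0.0155] rot [-3.1416e+00  1.0000e-04  1.6255e+00] F [-0.3 -0.  -1. ] w 0.0187 ff 58.9
side 0.6 [311. 196. 342. 250.]
```

View pics/c6.png

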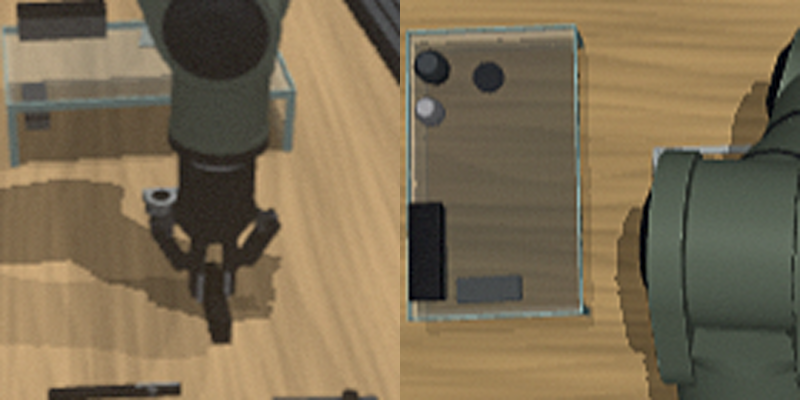

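The collar is out in the open, in side crop (158,195) in front of the riser. I'll move the hook forward, then sideways clear of it, and lay it down.

```bash
python3 -m creep '[[0.2,0,0,0,0],[0.45,0,0,0,0],[0.55,0.1,0,0,0],[0.55,0.5,0,0,0],[0.55,0.9,0,0,0]]'
python3 -m creep '[[0,0.3,0,0,0],[0,0.4,0,0,0],[0,0.4,0.04,0,0],[0,0.4,0.04,0,0.5],[0,0.4,0.04,0,1]]'
python3 -m creep '[[0,0,0,0,1],[0,0,0,0,1],[0,0,-0.7,0,1],[0,0,-1.5,0,1],[0,0,-2,0,1]]'
python3 -m creep '[[-0.3,-0.4,-0.5,0,1],[-0.9,-0.8,-1,0,1],[-1.5,-1.2,-1,0,1],[-2.2,-1.5,-1,0,1],[-2.2,-1.5,-1,0,1]]'
python3 - <<'E'
from h import *
go()
for n in("side","top"): cv2.imwrite(f"pics/{n}7.png",grab_frame(n))
for n in("side","top"):
  for d in silhouettes(n,"collar")[:3]:
    e=np.array(d["extent"])*[640,400,640,400]; c=np.argwhere(d["mask"]).mean(0)[::-1]; print(n,round(d["p"],2),e.round(1),unproj(n,[c],.012).round(3))
  for d in silhouettes(n,"hook")[:1]: print(n,"hook",d["p"],*fit([(n,d["mask"])],HOOK,[.61,-.06,1.62]))
a=cv2.imread("pics/side7.png")[130:270,260:400];b=cv2.imread("pics/top7.png")[150:290,230:370]
cv2.imwrite("pics/c7.png",np.hstack([cv2.resize(i,(400,400),interpolation=2) for i in(a,b)]))
E
```

```text
clock: 14.62
position: [0.5989, -0.0373, 0.0156]
tool_rot: [3.141, 0.0, 1.627]
force: [-0.1, -0.3, -1.2]
grip_width: 0.0189
finger_force: 58.9
clock: 15.25
position: [0.6213, -0.0367, 0.0131]
tool_rot: [-3.141, 0.0, 1.626]
force: [-0.1, -0.1, -0.1]
grip_width: 0.0548
finger_force: 0.0
clock: 15.88
position: [0.6222, -0.0368, 0.1353]
tool_rot: [3.14, 0.0, 1.626]
force: [-0.0, -0.1, 0.5]
grip_width: 0.0854
finger_force: 0.0
clock: 16.5
position: [0.5378, -0.1769, 0.1935]
tool_rot: [-3.142, 0.001, 1.621]
force: [0.7, 0.3, -0.0]
grip_width: 0.0858
finger_force: 0.0
t 16.5 pos [ 0.5378 -0.1769  0.1935] rot [-3.1416e+00  1.2000e-03  1.6209e+00] F [ 0.7  0.3 -0. ] w 0.0858 ff 0.0
side 0.54 [313.6 198.2 325.4 208.3] [[0.504 0.089 0.012]]
side hook 0.72 [ 0.62386037 -0.05335885  1.61543448] 0.00719498653693946
top 0.59 [290.2 205.2 301.2 218.3] [[0.509 0.1   0.012]]
top hook 0.59 [ 0.62668645 -0.05196492  1.61608517] 0.04639897831317253
```

View pics/c7.png

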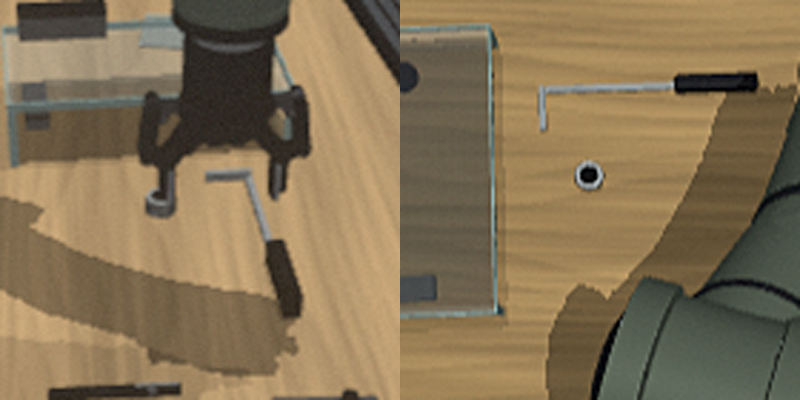

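Side and top agree: the hook lies flat at about (0.625, -0.053), yaw 1.616, foot at riser y ≈ -0.05. The collar stands free at top crop (589,175).

```bash
python3 - <<'E'
from h import *
c=unproj("top",[[295.9,211.5]],.02)[0]; print(c.round(4))
go((.508,.100,.08,1.621),(.508,.100,.012,1.621))
E
```

```text
[0.5048 0.0982 0.02  ]
t 16.8 pos [ 0.5396 -0.1724  0.1929] rot [-3.1414e+00 -3.0000e-04  1.6274e+00] F [0.2 1.  0.6] w 0.0854 ff 0.0
(0.508, 0.1, 0.08, 1.621) -> [ 4.563 -0.268  1.884] 0.046
(0.508, 0.1, 0.012, 1.621) -> [ 4.562 -0.268  3.017] 0.046
```

```bash
python3 -m creep '[[0.9,-0.1,0,0,1],[1.8,-0.2,0.3,0,1],[2.7,-0.28,0.8,0,1],[3.6,-0.28,1.3,0,1],[4.4,-0.28,1.7,0,1]]'
python3 -m creep '[[0.16,0,0.4,0,1],[0.16,0,0.9,0,1],[0.16,0,1.2,0,1],[0.16,0,1.3,0,1],[0.16,0,1.3,0,1]]'
python3 -c "
from h import *
go((.507,.1,.012))"
```

```text
clock: 17.42
position: [0.5074, 0.0919, 0.0901]
tool_rot: [-3.141, -0.0, 1.628]
force: [0.8, -0.1, -0.0]
grip_width: 0.0853
finger_force: 0.0
clock: 18.05
position: [0.5075, 0.0987, 0.0133]
tool_rot: [3.142, 0.0, 1.626]
force: [-0.1, 0.4, -0.3]
grip_width: 0.0851
finger_force: 0.0
t 18.05 pos [0.5075 0.0987 0.0133] rot [3.1415 0.     1.6256] F [-0.1  0.4 -0.3] w 0.0851 ff 0.0
(0.507, 0.1, 0.012) -> [ 0.023 -0.008  0.022] 0
```

```bash
python3 -m creep '[[0,0,0,0,0.6],[0,0,0,0,0.3],[0,0,0,0,0.1],[0,0,0,0,0.1],[0,0,0,0,0.1]]' 40
python3 -m creep '[[0,0,-0.2,0,0.1],[0,0,-0.8,0,0.1],[0,0,-1.4,0,0.1],[0,0,-1.4,0,0.1]]'
python3 - <<'E'
from h import *
go((.453,-.335,.075,1.496),(.453,-.335,.018,1.496))
E
```

```text
clock: 18.68
position: [0.5076, 0.0989, 0.0137]
tool_rot: [3.141, -0.0, 1.626]
force: [-2.5, -0.4, 11.1]
grip_width: 0.0313
finger_force: 38.6
clock: 19.18
position: [0.5086, 0.0992, 0.0998]
tool_rot: [3.137, -0.001, 1.626]
force: [0.1, 0.4, -0.5]
grip_width: 0.031
finger_force: 39.8
t 19.18 pos [0.5086 0.0992 0.0998] rot [ 3.1374e+00 -1.2000e-03  1.6259e+00] F [ 0.1  0.4 -0.5] w 0.031 ff 39.8
(0.453, -0.335, 0.075, 1.496) -> [-7.175 -1.326  0.4  ] 0.931
(0.453, -0.335, 0.018, 1.496) -> [-7.176 -1.33   1.35 ] 0.931
```

```bash
python3 -m creep '[[-0.5,-0.1,0,0,0.1],[-1.2,-0.25,0,0,0.1],[-1.9,-0.4,0,0,0.1],[-2.6,-0.55,0,0,0.1],[-3.3,-0.7,0,0,0.1]]'
python3 -m creep '[[-0.7,-0.1,0,0,0.1],[-1.4,-0.2,0,0,0.1],[-2.1,-0.3,0,0,0.1],[-2.8,-0.45,0,0,0.1],[-3.4,-0.55,0,0,0.1]]'
python3 -m creep '[[-0.3,-0.06,0,0,0.1],[-0.47,-0.08,0,0.5,0.1],[-0.47,-0.08,0.1,0.93,0.1],[-0.47,-0.08,0.4,0.93,0.1],[-0.47,-0.08,0.4,0.93,0.1]]'
python3 - <<'E'
from h import *
go((.453,-.335,.018,1.496))
for n in("side","top"):
  cv2.imwrite(f"pics/{n}8.png",grab_frame(n))
  for d in silhouettes(n,"collar")[:2]:
    e=np.array(d["extent"])*[640,400,640,400]; print(n,round(d["p"],2),e.round(1))
  for d in silhouettes(n,"tray"):
    c=unproj(n,np.argwhere(d["mask"]).mean(0)[::-1],.01)[0]
    if abs(c[1]+.335)<.03: print("tray",n,*fit([(n,d["mask"])],TRAY,[.45,-.335,-.07]))
p=status.observe()["position"]
th=np.linspace(0,6.28,40)
for zz in(-.012,.008): q=proj("side",np.c_[p[0]+.017*np.cos(th),p[1]+.017*np.sin(th),0*th+p[2]+zz]); print("exp",q.min(0).round(1),q.max(0).round(1))
a=cv2.imread("pics/side8.png")[200:340,250:390]
cv2.imwrite("pics/c8.png",cv2.resize(a,(560,560),interpolation=2))
E
```

```text
clock: 19.8
position: [0.4757, -0.1025, 0.0968]
tool_rot: [-3.141, -0.0, 1.626]
force: [0.8, 0.2, -1.1]
grip_width: 0.0311
finger_force: 39.8
clock: 20.42
position: [0.4538, -0.3082, 0.0967]
tool_rot: [-3.141, -0.0, 1.625]
force: [0.5, -0.7, -0.6]
grip_width: 0.0311
finger_force: 39.8
clock: 21.05
position: [0.4508, -0.334, 0.0714]
tool_rot: [-3.139, -0.002, 1.498]
force: [-0.5, 0.0, -0.8]
grip_width: 0.0313
finger_force: 39.8
t 21.05 pos [ 0.4508 -0.334   0.0714] rot [-3.1391e+00 -1.5000e-03  1.4983e+00] F [-0.5  0.  -0.8] w 0.0313 ff 39.8
(0.453, -0.335, 0.018, 1.496) -> [-0.016  0.041  0.889] 0.017
side 0.58 [301.1 276.5 311.4 291.2]
tray side [ 0.44854926 -0.33995259 -0.0874271 ] 0.10571336699618866
top 0.52 [276.8 176.2 357.  188.8]
tray top [ 0.456 -0.329 -0.07 ] 3.944985272742768
exp [299.  279.6] [313.1 289.6]
exp [298.9 273.5] [313.2 283.5]
```

View pics/c8.png

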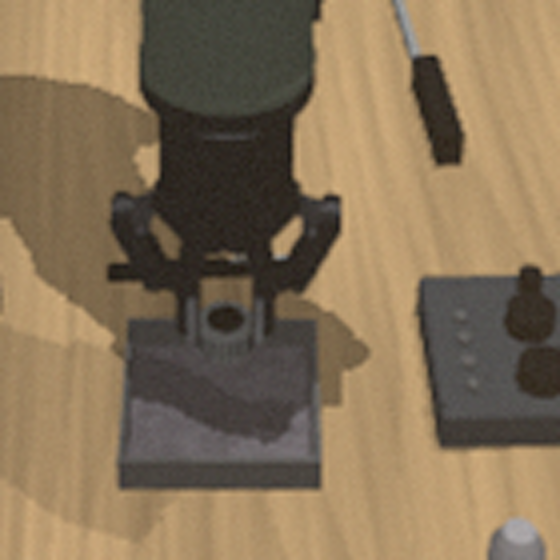

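The collar is held level, with its top at crop (225,318), over the small grey tray. I'll lower it gently.

```bash
python3 -m creep '[[0,0.03,0.2,0,0.1],[0,0.03,0.45,0,0.1],[0,0.03,0.7,0,0.1],[0,0.03,0.83,0,0.1],[0,0.03,0.86,0,0.1]]'
python3 -m creep '[[0,0,0.01,0,0.1],[0,0,0.025,0,0.1],[0,0,0.025,0,0.1]]'
```

```text
clock: 21.98
position: [0.4529, -0.3352, 0.0208]
tool_rot: [-3.141, -0.0, 1.496]
force: [1.3, -0.3, 0.1]
grip_width: 0.0312
finger_force: 39.8
clock: 22.35
position: [0.4533, -0.3353, 0.0202]
tool_rot: [3.141, 0.0, 1.496]
force: [-0.3, -0.2, -0.7]
grip_width: 0.0314
finger_force: 39.8
```

```bash
python3 -m creep '[[0,0,0.02,0,0.1],[0,0,0.035,0,0.1],[0,0,0.035,0,0.1]]'
```

```text
clock: 22.72
position: [0.4532, -0.3353, 0.0179]
tool_rot: [-3.142, -0.0, 1.496]
force: [0.3, -0.0, -0.6]
grip_width: 0.0312
finger_force: 39.9
```

```bash
python3 -m creep '[[0,0,0.015,0,0.1],[0,0,0.02,0,0.1],[0,0,0.02,0,0.1]]'
```

```text
clock: 23.1
position: [0.4532, -0.3353, 0.0176]
tool_rot: [3.141, -0.0, 1.496]
force: [-4.8, 4.5, 21.4]
grip_width: 0.0309
finger_force: 42.1
```

Contact (Fz 21 N). I'll release gently and retreat.

```bash
python3 -m creep '[[0,0,-0.01,0,0.1],[0,0,-0.01,0,0.5],[0,0,-0.01,0,0.68],[0,0,-0.01,0,0.68],[0,0,-0.01,0,0.68]]'
python3 -m creep '[[0,0,-0.3,0,0.68],[0,0,-1,0,0.68],[0,0,-2,0,0.68],[0,0,-3,0,0.68],[0,0,-3.5,0,0.68]]'
python3 -m creep '[[1,0,-0.5,0,0.68],[2,0,-1,0,0.68],[3,0,-1,0,0.68],[3.5,0,-1,0,0.68],[3.5,0,-1,0,0.68]]'
python3 - <<'E'
from h import *
go()
for n in("side","top"):
  cv2.imwrite(f"pics/{n}9.png",grab_frame(n))
  for o in("collar","tray","hook","marker","objective","cap","slidebox"):
    for d in silhouettes(n,o)[:3]:
      e=np.array(d["extent"])*[640,400,640,400]; c=np.argwhere(d["mask"]).mean(0)[::-1]
      print(n,o,round(d["p"],2),e.round(1),unproj(n,[c],.014).round(3))
  for z in(.004,.024):print("collar exp",proj(n,[.453,-.335,z]).round(1))
E
```

```text
clock: 23.72
position: [0.4532, -0.3353, 0.0173]
tool_rot: [-3.142, 0.0, 1.496]
force: [0.3, 0.2, -0.5]
grip_width: 0.0578
finger_force: 0.0
clock: 24.35
position: [0.4536, -0.3358, 0.2318]
tool_rot: [3.137, 0.002, 1.496]
force: [-0.2, -0.9, -0.2]
grip_width: 0.0579
finger_force: 0.0
clock: 24.98
position: [0.469, -0.1234, 0.2885]
tool_rot: [3.14, -0.001, 1.5]
force: [0.1, -0.7, 0.1]
grip_width: 0.0583
finger_force: 0.0
t 24.98 pos [ 0.469  -0.1234  0.2885] rot [ 3.1403e+00 -8.0000e-04  1.5001e+00] F [ 0.1 -0.7  0.1] w 0.0583 ff 0.0
side collar 0.72 [305.1 294.3 314.8 306. ] [[ 0.455 -0.335  0.014]]
side tray 0.91 [281.4 282.2 329.5 320.5] [[ 0.448 -0.344  0.014]]
side tray 0.87 [199.7 340.1 262.7 400. ] [[ 0.29  -0.533  0.014]]
side hook 0.91 [332.7 189.8 363.7 239.3] [[ 0.618 -0.001  0.014]]
side marker 0.75 [274.1 262.8 325.8 267.9] [[ 0.443 -0.22   0.014]]
side marker 0.19 [300.  294.4 316.2 307.9] [[ 0.455 -0.337  0.014]]
side objective 0.58 [372.6 329.2 388.3 350.7] [[ 0.607 -0.472  0.014]]
side objective 0.43 [280.1 282.5 330.3 322.9] [[ 0.447 -0.344  0.014]]
collar exp [[306.6 301.4]]
collar exp [[306.6 295.6]]
top tray 0.89 [386.2 270.9 433.9 321.7] [[ 0.221 -0.303  0.014]]
top tray 0.88 [408.2 210.5 439.4 248.1] [[ 0.45  -0.338  0.014]]
top tray 0.56 [458.4 257.  496.3 292.3] [[ 0.291 -0.526  0.014]]
top hook 0.59 [275.7 176.9 352.6 184.7] [[ 0.625 -0.027  0.014]]
collar exp [[420.2 229.2]]
collar exp [[421.4 228.6]]
```

The collar measures (0.455, -0.335), near the tray centre. The marker and objective haven't moved, the hook lies flat outside the riser, and the robot is clear of everything.

```bash
python3 -m creep '[[0,0,0,0,0.68],[0,0,0,0,0.68],[0,0,0,0,0.68]]' >/dev/null; python3 -c "
from workcell import bot
print(bot.job_done())"
```

```text
the job is handed in; nothing more can be done
None
```

I handed the job in at about 25 s of the 69 s: the collar lies in the small grey tray and the hook flat on the bench outside the riser; the marker and objective read unmoved, the other bystanders were not re-measured at the end, and no verdict was returned.

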